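Pack the charger under the cantilever tray and lock the case with its T-toggle

ROBOT

A 7-joint arm with a two-finger parallel gripper is mounted at the origin on a cart in front of the work surface, level with it; the furniture and walls round the work are solid. World frame = base frame: x ahead of the robot, y to its left, z up, the work surface at z = 0. Lengths are in m, angles in rad, forces in N, time in s.
With the tool pointing down it reaches from about 0.4 to 0.85 m from the base axis. Payload 10.4 kg.
Tool frame: the origin (TCP) lies between the finger pads; the fingertips stand 17 mm ahead of it and the grasp point (between the pads) lies 2 mm behind it; z points along the fingers, y is the line along which they close (so a half turn about z gives the same grasp; the last joint's range is limited). The gripper opens to 85 mm and grips with 20 to 120 N. Pads are 22 mm wide; open, the fingers measure 114 mm over their backs; the gripper's body (76 mm by 85 mm) begins 54 mm behind the grasp point. The pads swing forward as they close: fully open they stand 13 mm farther back than shut.
Start: joints at [1.159, 0.332, -0.065, 1.46, 0.022, 1.35, -0.088], TCP at [0.237, -0.578, 0.248] pointing down, gripper open.
Joint ranges: [-2.6, 2.6], [-0.5, 2.12], [-1.47, 1.34], [0.16, 2.42], [-1.27, 4.41], [0.06, 2.06], [-2.6, 2.6]. Speed limits (rad/s): [2.22, 2.22, 2.79, 2.79, 3.14, 3.14, 3.14].

INTERFACE

Orientations are given as a unit quaternion [x, y, z, w].
In Python, from workcell import readout, imaging, manip gives the robot as it stands. The module is installed in compiled form; this text tells all that it offers.
- The arm moves only by the shell command python3 -m crank 'ROWS' [OPENING] [FORCE]. ROWS is JSON, a list of rows, each a list of 4 numbers: the shift along the tool's x, y, z as a fraction of full scale, then the turn about the tool's z as a fraction of full scale. In form: [[x, y, z, yaw], ...]. A call has 1 to 5 rows; each row is the pose to reach, as a shift and turn from the pose commanded when the call began, along the tool's axes at that moment; what a row does not reach only later rows make up. Full scale, the value 1, is 400 mm for a shift and 60 degrees for a turn. A row lasts 1/12 s, in which the tool goes at most 41.7 mm and 7.16 degrees, less where a joint would pass 70% of its speed; a pose out of reach is approached as far as the arm can. A call with a number of a shift or a turn outside -1 to 1 is refused whole. A call with a gripper value outside its range is refused whole. OPENING is the gripper command: -1 is shut, 1 is fully open, values between are in proportion, set as the call begins (- or left out, the last holds). The fingers move at their own pace and stop on an object; FORCE is the grip in N (left out, the last holds). Time passes only in rows, so rows that repeat a pose let the fingers close. It gives the time, the measured TCP pose, the force, the opening and the grip force at its end, in the units of the state.
- readout.get_obs(): the state, without advancing time (a new reading comes with each control period).
- imaging.camera(name): name is "scene" or "top" or "wrist"; returns a dict with "color" (480x640x3 uint8, red, green, blue), "fx", "fy", "cx", "cy" (pixels), "k1" (the pictures are not rectified: a ray, as slopes to the right and down, at radius r is drawn at 1 + k1 r^2 times it, then the intrinsics apply), "rvec" (rotation vector, rad) and "tvec" (3), from world to camera coordinates, as OpenCV has them. Camera axes: x right, y down, z forward; pixel columns grow to the right and rows downward; lengths in m; the calibration is good to about 2 mm. A picture is of the moment at which its call begins. There is no depth.
- manip.hand_in(): hands the job in; it is judged then, once.
The state is a dict: "clock": time; "joint_pos": joint angles; "joint_velocities": joint speeds; "tau": joint torques, N m; "position": TCP position; "ee_rot": TCP orientation; "ft_force": force on the tool from outside, world axes, zero at the start; "torque": the same for the moment, N m; "grip_width": opening from 0.0 (shut) to 1.0 (fully open); "grasp_force": force on a finger pad.
Only numpy, scipy, OpenCV 4.12 (cv2) and the standard library are available. Lean on these libraries where they do the work, as an engineer would, in place of code of your own. Each camera call takes 0.05 s, during which the arm holds its last target. There are 200 camera calls.

TASK

Swing the tray of the grey case up and over to the side until it rests fully open, lay the mains charger in the compartment underneath, and swing the tray back down shut. Then take the T-toggle from its wooden block, pass its crossbar all the way down through the slot in the tray's tongue and the case below it, and turn it a quarter turn so that the bar lies across the slot and locks the tray.

Things in the scene. Friction and masses are not known exactly. Their poses are not given: they have to be found in the camera images.
- case: Grey case fixed to the desk: open box 150 (x) x 160 (y) x 55 mm high, walls 4 mm, covered by a tray. Origin: centre of the box's underside; x away from the robot, y left (the side the tray opens to), z up. On its front a hollow lock bay (60 x 73 x 55 mm, centre x -115, y +36 mm) with the slot in its 5 mm top plate.
- tray_arm (a joint): Angle q of the tray's parallel arms (100 mm): 0 shut, 2.18 fully open (stops). The tray stays level; in the case's frame each point moves from its shut place by y = 100*(cos 0.35 - cos(0.35+q)), z = 100*(sin(0.35+q) - sin 0.35) mm: up, over to the left, partly down; open it is 176 mm left, 23 mm up. Past q = 1.22 it falls open, before that shut. About 3 N lift it.
- tray_handle (a point): Centre of the tray's handle, a black bar 70 mm long (case's x), 10 wide (y), 14 high, straight above the case's origin when shut, 85 mm above the desk; it moves with the tray. Its underside is 18 mm above the tray's floor. The aluminium tray is 150 x 150 mm; its 4 mm walls end 7 mm below the handle's centre.
- compartment (a point): Centre of the case's inner floor, 4 mm above the desk; the compartment is 142 x 152 mm, rim 51 mm above this floor.
- slot (a point): Centre of the slot's mouth in the top of the lock bay, 55 mm above the desk. The slot is 37 mm long along the case's y and 13 mm wide along its x. With the tray shut, the tray's tongue (4 mm thick, same slot) lies over it, so the upper surface is then 59 mm above the desk.
- charger_housing (a point): Mains USB charger lying loose on the desk, 35 g: pale housing 27 (x) x 46 (y) x 26 mm high, with a plug 12 mm in radius and two pins sticking out 30 mm farther at the -y end (77 mm long in all). This point is the centre of the housing, 13 mm above its underside; y is the long axis and points away from the pins.
- toggle_grip (a point): Point on the axis of the loose T-toggle (60 g), in its white grip wing, 48 mm above its bottom end; x along the wing, z up. Wing 26 (x) x 10 (y) mm, from 25 to 65 mm above the bottom; below it a steel collar (radius 12, from 21 to 25 mm), a shank (radius 3.5) and at the bottom the crossbar. It stands upright in the wooden block.
- toggle_bar (a point): Centre of the toggle's crossbar, 32 (x, parallel to the wing) x 8 (y) x 6 mm high, 3 mm above the toggle's bottom end; same axes as toggle_grip. With the collar resting on the tray's tongue, the bar hangs 6 mm clear under the slotted plate and can be turned either way.
- stand: Wooden parking block, fixed, 60 x 40 x 34 mm high, with a rectangular well in its top, 38 (x) x 14 (y) x 26 mm deep; the toggle stands in it with its collar on the top, its wing along the block's x. Origin: centre of the underside.
Not all that is in view belongs to the job. Leave any black or orange look-alike of the part that bears charger_housing alone.

How it is judged:
By the outcome, as a careful person would: the job done as asked, in the order asked, and still so for the second after the job is handed in, with the robot touching nothing.
It also fails if it takes over 72 s, if anything falls off the work surface, if the arm or the gripper's body presses on something with over 40 N, if the wrist force passes 120 N, or if a joint passes its speed limit or range.

## Working session

There is one attempt and no reset: what is moved stays moved. The work goes in short steps, Python scripts to look and compute and a shell command to move; the robot and the scene stay as the last step left them, time stands still between calls to the robot, and variables do not carry over. Pictures are saved under pics/ and viewed, at most 14 in all, crops included, and the job is handed in when it is done.

```bash
mkdir -p pics; cat > h.py <<'E'
import numpy as np, cv2
from workcell import readout, imaging, manip
from scipy.spatial.transform import Rotation as R
def cam(n,save=None):
    c=imaging.camera(n)
    if save: cv2.imwrite('pics/'+save,c['color'][:,:,::-1])
    return c
def ray(c,u,v):
    K=np.array([[c['fx'],0,c['cx']],[0,c['fy'],c['cy']],[0,0,1.]])
    p=cv2.undistortPoints(np.array([[[u,v]]],float),K,np.array([c['k1'],0,0,0,0.]))[0,0]
    r=cv2.Rodrigues(np.array(c['rvec'],float))[0]; t=np.array(c['tvec'],float).ravel()
    return -r.T@t, r.T@np.array([p[0],p[1],1])
def onz(c,u,v,z):
    o,d=ray(c,u,v); return o+d*(z-o[2])/d[2]
def proj(c,P):
    K=np.array([[c['fx'],0,c['cx']],[0,c['fy'],c['cy']],[0,0,1.]])
    return cv2.projectPoints(np.array(P,float).reshape(-1,3),np.array(c['rvec'],float),np.array(c['tvec'],float),K,np.array([c['k1'],0,0,0,0.]))[0][:,0]
def st():
    o=readout.get_obs(); print('t',round(o['clock'],2),'pos',np.round(o['position'],4),'yaw of tool x',tx(o)); return o
def tx(o):
    m=R.from_quat(o['ee_rot']).as_matrix(); return np.round(m[:,0],3),np.round(m[:,2],3)
def go(P,xdir=None):
    """shift fractions to world point P (TCP) and turn so that tool x along angle xdir(rad)"""
    o=readout.get_obs(); m=R.from_quat(o['ee_rot']).as_matrix()
    d=m.T@(np.array(P)-o['position'])/0.4
    s='shift '+str(np.round(d,4))
    if xdir is not None:
        v=m.T@np.array([np.cos(xdir),np.sin(xdir),0]); a=np.degrees(np.arctan2(v[1],v[0])); s+=' yaw deg %.1f frac %.4f (or %.1f deg)'%(a,a/60,a-180*np.sign(a))
    print(s)
E
python3 - <<'E'
from h import *
st()
for n in('scene','top'):
    c=cam(n,n+'0.png'); print(n,c['fx'],c['k1'],ray(c,320,240))
E
```

```text
t 0.0 pos [ 0.2368 -0.578   0.2475] yaw of tool x (array([ 0.925,  0.379, -0.   ]), array([-0.001,  0.001, -1.   ]))
scene 544.8575512682797 -0.12938748641690406 (array([-0.06174562,  0.71503812,  0.5322411 ]), array([ 0.49848529, -0.77850518, -0.38205541]))
top 520.0765174433595 -0.019593191600798227 (array([ 0.43937659, -0.12647538,  1.17616527]), array([ 0.03207688,  0.02764572, -0.99934193]))
```

View pics/top0.png

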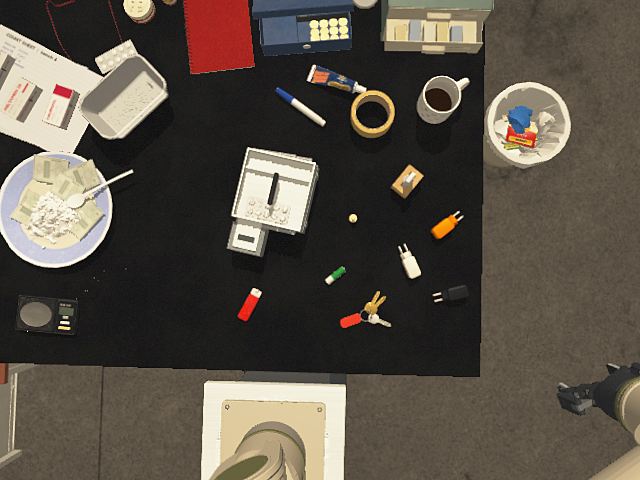

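View pics/scene0.png

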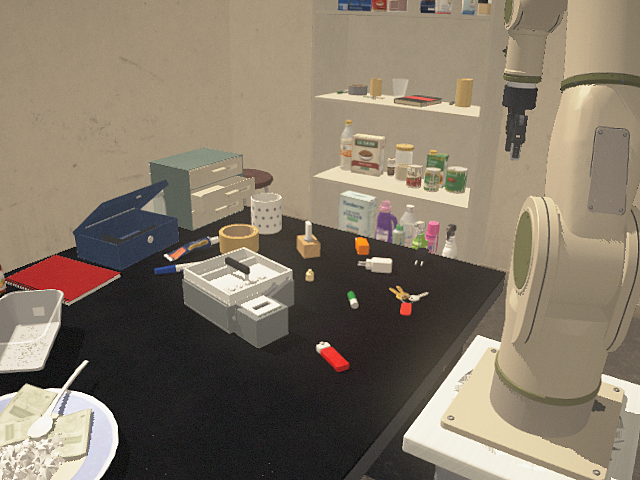

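The top view shows the case at about (275,195) with its handle at (272,193) and slot at (244,238). The toggle block is at (407,181), and the white charger is at (409,261) with its pins up at (403,247). The scene view confirms this layout.

```bash
python3 - <<'E'
from h import *
c=cam('top'); im=c['color']; g=im.mean(2); hsv=cv2.cvtColor(im,cv2.COLOR_RGB2HSV)
def big(m,x0,y0,x1,y1,pick=None):
    mm=np.zeros(m.shape,np.uint8); mm[y0:y1,x0:x1]=m[y0:y1,x0:x1]
    cs=cv2.findContours(mm,cv2.RETR_EXTERNAL,cv2.CHAIN_APPROX_NONE)[0]
    return max(cs,key=cv2.contourArea),mm
def rep(n,ct,z):
    (b)=cv2.boxPoints(cv2.minAreaRect(ct)); W=np.array([onz(c,u,v,z) for u,v in b])[:,:2]
    e=[W[1]-W[0],W[2]-W[1]]
    print(n,'px',np.round(b.mean(0),1),'ctr',np.round(W.mean(0),4),'sides',[ (round(float(np.linalg.norm(x))*1e3,1),round(float(np.degrees(np.arctan2(x[1],x[0])))%180,1)) for x in e])
rep('handle',big(g<70,258,165,290,212)[0],.092)
rep('slot',big(g<110,235,228,254,246)[0],.059)
rep('bay+case',big(g>70,215,140,330,265)[0],.06)
ch,_=big(g>110,395,240,425,282); rep('charger',ch,.013)
m=(hsv[...,1]>70)&(g>60); rep('stand',big(m,385,160,430,202)[0],.034)
rep('wing',big((hsv[...,1]<60)&(g>150),390,162,428,200)[0],.065)
a=cv2.resize(im[140:265,220:330],None,fx=4,fy=4,interpolation=2)
b=cv2.resize(im[160:285,388:428],None,fx=4,fy=4,interpolation=2)
cv2.imwrite('pics/z1.png',np.hstack([a,b])[:,:,::-1])
E
```

```text
handle px [272.7 188.4] ctr [0.5798 0.0057] sides [(67.4, 168.4), (9.8, 78.0)]
slot px [245.4 237.9] ctr [0.4755 0.0652] sides [(10.6, 168.9), (34.0, 78.5)]
bay+case px [271.9 203.9] ctr [0.5509 0.0103] sides [(233.3, 168.5), (165.5, 77.9)]
charger px [408.7 260.5] ctr [ 0.436  -0.2936] sides [(29.1, 114.6), (78.3, 24.4)]
stand px [406.8 181. ] ctr [ 0.6113 -0.2829] sides [(67.4, 142.2), (42.6, 51.8)]
wing px [408.5 176.9] ctr [ 0.6156 -0.2822] sides [(28.4, 145.9), (15.5, 55.6)]
```

View pics/z1.png

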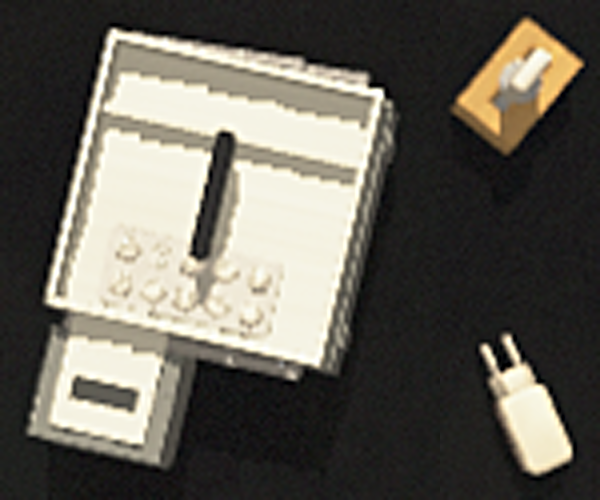

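The enlarged crop shows the black handle, the slot in the tongue, the toggle in its block and the white charger with its pins pointing up-left. The case yaw is about -11.6°.

```bash
python3 - <<'E'
from h import *
go([.58,.006,.20],np.radians(-11.6))
E
```

```text
shift [ 1.3475 -1.0258  0.1203] yaw deg 33.9 frac 0.5647 (or -146.1 deg)
```

```bash
R='python3 -m crank'
python3 -m crank '[[0.09,-0.07,0,0],[0.18,-0.14,0,0],[0.26,-0.2,0,0],[0.34,-0.26,0,0]]' 
python3 -m crank '[[0.09,-0.07,0,0],[0.18,-0.14,0,0],[0.26,-0.2,0,0],[0.34,-0.26,0,0]]' 
python3 -m crank '[[0.09,-0.07,0,0],[0.18,-0.14,0,0],[0.26,-0.2,0,0],[0.34,-0.26,0,0]]' 
python3 -m crank '[[0.09,-0.07,0,0.11],[0.18,-0.14,0,0.22],[0.26,-0.2,0,0.33],[0.33,-0.25,0,0.45],[0.33,-0.25,0.1,0.565]]' 0
python3 -m crank '[[0,0,0,0],[0,0,0,0]]'
python3 - <<'E'
from h import *
st(); go([.58,.006,.20],np.radians(-11.6))
c=cam('wrist','w1.png'); print(proj(c,[[.5798,.0057,.092],[.4755,.0652,.059]]))
E
```

```text
clock: 0.48
position: [0.3215, -0.4327, 0.248]
ee_rot: [0.981, 0.193, -0.0, -0.0]
ft_force: [0.8, -0.5, -0.1]
grip_width: 1.002
grasp_force: 0.0
clock: 0.82
position: [0.4056, -0.2886, 0.2483]
ee_rot: [0.981, 0.193, -0.0, 0.0]
ft_force: [1.2, -0.5, 1.1]
grip_width: 0.999
grasp_force: 0.0
clock: 1.15
position: [0.4897, -0.1448, 0.2484]
ee_rot: [0.981, 0.193, 0.0, 0.0]
ft_force: [0.7, 0.1, 0.1]
grip_width: 1.002
grasp_force: 0.0
clock: 1.57
position: [0.5776, 0.0004, 0.2165]
ee_rot: [0.996, -0.085, 0.006, -0.001]
ft_force: [1.5, -0.4, -0.5]
grip_width: 0.503
grasp_force: 0.0
clock: 1.73
position: [0.572, -0.0039, 0.2087]
ee_rot: [0.997, -0.082, -0.002, -0.0]
ft_force: [-0.1, -0.2, 1.1]
grip_width: 0.501
grasp_force: 0.0
t 1.73 pos [ 0.572  -0.0039  0.2087] yaw of tool x (array([ 0.986, -0.164, -0.004]), array([-0.004,  0.   , -1.   ]))
shift [ 0.0156 -0.0277  0.0218] yaw deg 2.1 frac 0.0357 (or -177.9 deg)
[[299.733717   225.41976424]
 [249.1322468  353.90016542]]
```

View pics/w1.png

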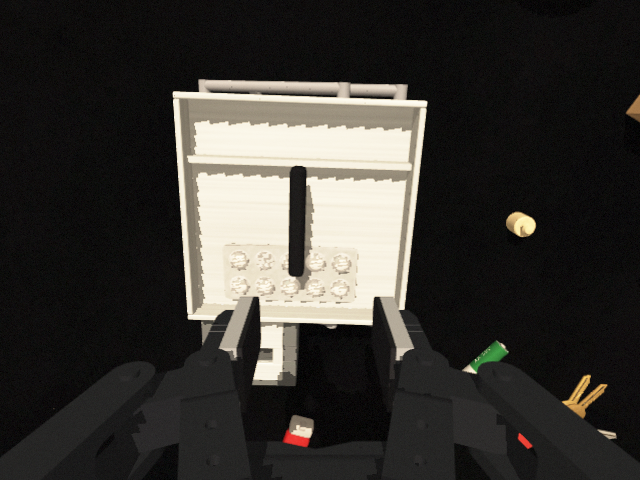

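The wrist view shows the handle from (298,167) to (296,276), with its centre near (297,221). That is 2–4 px off my prediction.

```bash
python3 - <<'E'
from h import *
c=cam('wrist'); im=c['color']; m=((im.mean(2)<70)*255).astype(np.uint8); m[:165]=0;m[285:]=0;m[:,:275]=0;m[:,318:]=0
ct=max(cv2.findContours(m,0,1)[0],key=cv2.contourArea); b=cv2.boxPoints(cv2.minAreaRect(ct)); W=np.array([onz(c,u,v,.092)[:2] for u,v in b]); print(b.round(1),W.mean(0),[(np.linalg.norm(e),np.degrees(np.arctan2(e[1],e[0]))) for e in (W[1]-W[0],W[2]-W[1])])
h=W.mean(0); go([h[0],h[1],.084],np.radians(-11.6)); go([.580,.006,.084])
E
```

```text
[[286.5 276.9]
 [288.1 166.9]
 [304.1 167.1]
 [302.5 277.1]] [0.58138991 0.00699571] [(np.float64(0.07022722795330719), np.float64(-11.5436516874665)), (np.float64(0.009456388003240009), np.float64(-100.34981462337544))]
shift [ 0.015  -0.0356  0.3182] yaw deg 2.0 frac 0.0337 (or -178.0 deg)
shift [ 0.0119 -0.0326  0.3182]
```

```bash
python3 -m crank '[[0.014,-0.034,0,0.034],[0.014,-0.034,0.08,0.034],[0.014,-0.034,0.16,0.034],[0.014,-0.034,0.2,0.034],[0.014,-0.034,0.2,0.034]]' 
python3 - <<'E'
from h import *
st(); go([.581,.0068,.084],np.radians(-11.6))
E
```

```text
clock: 2.25
position: [0.5791, 0.0055, 0.1283]
ee_rot: [0.995, -0.102, -0.002, 0.001]
ft_force: [-0.1, -0.4, 0.2]
grip_width: 0.499
grasp_force: 0.0
t 2.25 pos [0.5791 0.0055 0.1283] yaw of tool x (array([ 0.979, -0.203, -0.004]), array([-0.004, -0.001, -1.   ]))
shift [ 0.0045 -0.0043  0.1106] yaw deg -0.1 frac -0.0021 (or 179.9 deg)
```

```bash
python3 -m crank '[[0.0045,-0.004,0.05,0],[0.0045,-0.004,0.11,0],[0.0045,-0.004,0.11,0]]'
python3 -m crank '[[0,0,0,0],[0,0,0,0],[0,0,0,0],[0,0,0,0],[0,0,0,0]]' -1 40
python3 - <<'E'
from h import *
st();go([.581,.0068,.084],np.radians(-11.6))
q=np.linspace(0,2.18,21);y=100*(np.cos(.35)-np.cos(.35+q));z=100*(np.sin(.35+q)-np.sin(.35))
for k in range(0,20,5):
    print([(round(-(y[i]-y[k])/400,3),round(-(z[i]-z[k])/400,3)) for i in range(k+1,k+6)])
E
```

```text
clock: 2.5
position: [0.5818, 0.0072, 0.0851]
ee_rot: [0.995, -0.102, -0.001, 0.0]
ft_force: [-0.5, -0.6, -0.3]
grip_width: 0.503
grasp_force: 0.0
clock: 2.92
position: [0.5838, 0.0064, 0.0891]
ee_rot: [0.995, -0.103, 0.001, 0.001]
ft_force: [-3.3, -6.4, 6.3]
grip_width: 0.104
grasp_force: 43.6
t 2.92 pos [0.5838 0.0064 0.0891] yaw of tool x (array([ 0.979, -0.204,  0.003]), array([ 0.002, -0.003, -1.   ]))
shift [-0.0071  0.0004  0.0128] yaw deg -0.2 frac -0.0031 (or 179.8 deg)
[(np.float64(-0.011), np.float64(-0.025)), (np.float64(-0.024), np.float64(-0.049)), (np.float64(-0.04), np.float64(-0.071)), (np.float64(-0.058), np.float64(-0.091)), (np.float64(-0.078), np.float64(-0.109))]
[(np.float64(-0.022), np.float64(-0.016)), (np.float64(-0.046), np.float64(-0.029)), (np.float64(-0.071), np.float64(-0.04)), (np.float64(-0.097), np.float64(-0.048)), (np.float64(-0.124), np.float64(-0.053))]
[(np.float64(-0.027), np.float64(-0.002)), (np.float64(-0.054), np.float64(-0.001)), (np.float64(-0.081), np.float64(0.003)), (np.float64(-0.108), np.float64(0.009)), (np.float64(-0.133), np.float64(0.019))]
[(np.float64(-0.024), np.float64(0.012)), (np.float64(-0.047), np.float64(0.027)), (np.float64(-0.068), np.float64(0.044)), (np.float64(-0.087), np.float64(0.064)), (np.float64(-0.104), np.float64(0.085))]
```

```bash
python3 -m crank '[[0,-0.011,-0.025,0],[0,-0.024,-0.049,0],[0,-0.04,-0.071,0],[0,-0.058,-0.091,0],[0,-0.078,-0.109,0]]'
python3 -m crank '[[0,-0.022,-0.016,0],[0,-0.046,-0.029,0],[0,-0.071,-0.04,0],[0,-0.097,-0.048,0],[0,-0.124,-0.053,0]]'
python3 - <<'E'
from h import *
st()
E
```

```text
clock: 3.33
position: [0.5899, 0.0369, 0.1329]
ee_rot: [0.995, -0.103, 0.001, 0.001]
ft_force: [-2.8, -5.8, 2.8]
grip_width: 0.106
grasp_force: 43.1
clock: 3.75
position: [0.6003, 0.0875, 0.1545]
ee_rot: [0.995, -0.102, 0.002, 0.0]
ft_force: [-1.9, -0.8, 4.3]
grip_width: 0.104
grasp_force: 43.3
t 3.75 pos [0.6003 0.0875 0.1545] yaw of tool x (array([ 0.979, -0.203,  0.003]), array([ 0.003, -0.001, -1.   ]))
```

```bash
python3 -m crank '[[0,-0.027,-0.002,0],[0,-0.054,-0.001,0],[0,-0.081,0.003,0],[0,-0.108,0.009,0],[0,-0.133,0.019,0]]'
python3 -m crank '[[0,-0.024,0.012,0],[0,-0.047,0.027,0],[0,-0.068,0.044,0],[0,-0.087,0.064,0],[0,-0.104,0.085,0]]'
python3 -m crank '[[0,0,0,0],[0,0,0,0]]'
python3 - <<'E'
from h import *
st()
E
```

```text
clock: 4.17
position: [0.611, 0.1414, 0.1449]
ee_rot: [0.995, -0.102, 0.001, -0.001]
ft_force: [1.7, 1.4, 3.4]
grip_width: 0.105
grasp_force: 43.1
clock: 4.58
position: [0.6195, 0.1798, 0.1102]
ee_rot: [0.995, -0.102, 0.001, 0.001]
ft_force: [-19.4, -36.8, 82.1]
grip_width: 0.106
grasp_force: 54.8
clock: 4.75
position: [0.6191, 0.1788, 0.1115]
ee_rot: [0.995, -0.103, 0.001, 0.002]
ft_force: [-7.3, -7.9, 25.5]
grip_width: 0.109
grasp_force: 46.9
t 4.75 pos [0.6191 0.1788 0.1115] yaw of tool x (array([ 0.979, -0.204,  0.001]), array([ 0.001, -0.004, -1.   ]))
```

```bash
python3 -m crank '[[0,0,0,0],[0,0,0,0],[0,0,0,0]]' 0
python3 -m crank '[[0,0,-0.08,0],[0,0,-0.16,0],[0,0,-0.24,0],[0,0,-0.3,0],[0,0,-0.3,0]]'
python3 - <<'E'
from h import *
st();go([.422,-.27,.22],np.radians(24.4))
c=cam('top','t2.png')
E
```

```text
clock: 5.0
position: [0.6176, 0.1804, 0.1084]
ee_rot: [0.995, -0.102, -0.001, 0.001]
ft_force: [-0.1, 0.3, 0.5]
grip_width: 0.495
grasp_force: 0.0
clock: 5.42
position: [0.6199, 0.1816, 0.2348]
ee_rot: [0.995, -0.102, 0.003, -0.001]
ft_force: [1.3, 1.0, 0.2]
grip_width: 0.501
grasp_force: 0.0
t 5.42 pos [0.6199 0.1816 0.2348] yaw of tool x (array([ 0.979, -0.203,  0.006]), array([ 0.006,  0.002, -1.   ]))
shift [-0.2558  1.2061  0.0318] yaw deg -36.1 frac -0.6016 (or 143.9 deg)
```

View pics/t2.png

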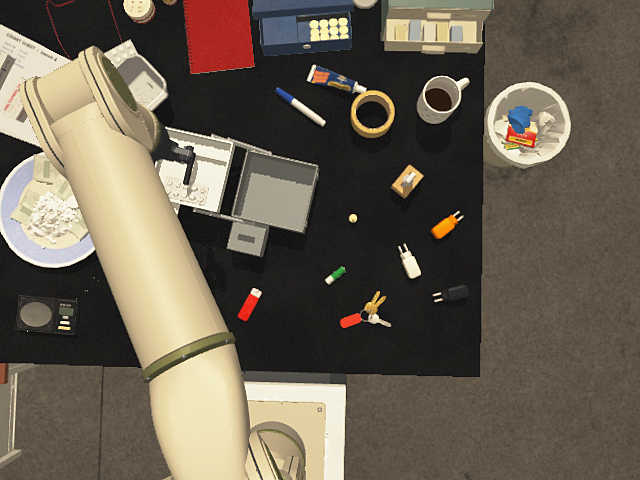

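The tray at about (200,170) rests open, and the empty compartment shows at (275,190). The block and charger haven't moved.

```bash
python3 -m crank '[[-0.021,0.1,0,0],[-0.042,0.2,0,0],[-0.064,0.3,0,0],[-0.085,0.4,0,0]]'
python3 -m crank '[[-0.021,0.1,0,0],[-0.042,0.2,0,0],[-0.064,0.3,0,0],[-0.085,0.4,0,0]]'
python3 -m crank '[[-0.021,0.1,0,-0.11],[-0.042,0.2,0,-0.22],[-0.064,0.3,0,-0.33],[-0.085,0.4,0.03,-0.44],[-0.085,0.4,0.03,-0.55]]'
python3 -m crank '[[0,0,0,-0.05],[0,0,0,-0.05],[0,0,0,-0.05]]'
python3 - <<'E'
from h import *
st()
c=cam('wrist','w3.png'); print(proj(c,[[.4219,-.300,.026]]))
g=c['color'].mean(2); hs=cv2.cvtColor(c['color'],cv2.COLOR_RGB2HSV)
m=((g>90)&(hs[...,1]<110)).astype(np.uint8)*255
for ct in cv2.findContours(m,0,1)[0]:
    if cv2.contourArea(ct)>300:
        r=cv2.minAreaRect(ct); b=cv2.boxPoints(r); W=np.array([onz(c,u,v,.015)[:2] for u,v in b]); print(r,W.mean(0),[(np.linalg.norm(e).round(4),np.degrees(np.arctan2(e[1],e[0])).round(1)) for e in (W[1]-W[0],W[2]-W[1])])
E
```

```text
clock: 5.8
position: [0.5508, 0.0292, 0.2276]
ee_rot: [0.995, -0.102, -0.002, 0.0]
ft_force: [0.7, -0.6, 0.6]
grip_width: 0.496
grasp_force: 0.0
clock: 6.13
position: [0.4849, -0.1206, 0.2281]
ee_rot: [0.995, -0.102, -0.001, -0.0]
ft_force: [-0.4, -1.2, -0.1]
grip_width: 0.502
grasp_force: 0.0
clock: 6.55
position: [0.4178, -0.2727, 0.2155]
ee_rot: [0.984, 0.175, -0.002, -0.0]
ft_force: [-0.1, -0.7, 0.3]
grip_width: 0.501
grasp_force: 0.0
clock: 6.8
position: [0.4209, -0.2682, 0.2165]
ee_rot: [0.98, 0.2, -0.001, -0.001]
ft_force: [0.5, -0.3, 0.4]
grip_width: 0.496
grasp_force: 0.0
t 6.8 pos [ 0.4209 -0.2682  0.2165] yaw of tool x (array([ 0.92 ,  0.392, -0.001]), array([-0.002,  0.001, -1.   ]))
[[355.23665875 221.92961889]]
((472.0, 461.0), (36.0, 36.0), 90.0) [ 0.23974029 -0.51268647] [(np.float64(0.0351), np.float64(-66.4)), (np.float64(0.0454), np.float64(-150.0))]
((160.0, 460.5), (36.0, 37.0), -0.0) [ 0.11763265 -0.22612916] [(np.float64(0.0468), np.float64(16.1)), (np.float64(0.0353), np.float64(-67.2))]
((277.3846435546875, 439.0769348144531), (73.3474349975586, 16.4737567901
[... 865 characters left out ...]
1)), (np.float64(0.0213), np.float64(-133.1))]
((125.80001068115234, 166.90000915527344), (19.28989028930664, 22.45216941833496), 71.56504821777344) [ 0.38935804 -0.11697851] [(np.float64(0.0182), np.float64(-49.3)), (np.float64(0.0146), np.float64(-145.6))]
((351.5, 198.5), (97.0, 35.0), 90.0) [ 0.43481704 -0.29178593] [(np.float64(0.0273), np.float64(-67.0)), (np.float64(0.0801), np.float64(-154.7))]
((549.5, 272.0), (380.0, 179.0), 90.0) [ 0.42127289 -0.48572948] [(np.float64(0.1309), np.float64(-67.3)), (np.float64(0.3627), np.float64(-143.9))]
((244.0, 14.5), (29.0, 26.0), 90.0) [ 0.5269945  -0.16591847] [(np.float64(0.0182), np.float64(-66.8)), (np.float64(0.0183), np.float64(-159.6))]
```

View pics/w3.png

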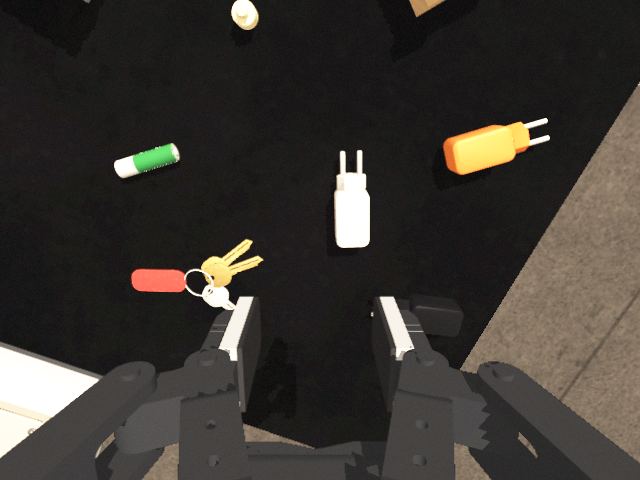

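The wrist view shows the white charger upright in the picture, with its housing centre at (352,219) and pins at (350,160). The black look-alike at (435,315) is clear of the fingers.

```bash
python3 - <<'E'
from h import *
c=cam('wrist'); h=onz(c,352,219,.024); print(h); go([h[0],h[1],.022],np.radians(24.1))
E
```

```text
[ 0.42310006 -0.29685934  0.024     ]
shift [-0.0246  0.0688  0.488 ] yaw deg -0.9 frac -0.0158 (or 179.1 deg)
```

```bash
python3 -m crank '[[-0.025,0.069,0,-0.016],[-0.025,0.069,0.09,-0.016],[-0.025,0.069,0.18,-0.016],[-0.025,0.069,0.27,-0.016],[-0.025,0.069,0.35,-0.016]]'
python3 -m crank '[[0,0,0,0],[0,0,0,0]]'
python3 - <<'E'
from h import *
st();go([.4231,-.2969,.022],np.radians(24.1))
E
```

```text
clock: 7.32
position: [0.423, -0.297, 0.0758]
ee_rot: [0.978, 0.209, -0.0, -0.0]
ft_force: [0.9, -0.9, 0.2]
grip_width: 0.501
grasp_force: 0.0
clock: 7.48
position: [0.4226, -0.2969, 0.0772]
ee_rot: [0.978, 0.209, -0.001, -0.001]
ft_force: [0.8, -0.1, 0.3]
grip_width: 0.501
grasp_force: 0.0
t 7.48 pos [ 0.4226 -0.2969  0.0772] yaw of tool x (array([ 0.912,  0.409, -0.001]), array([-0.002,  0.002, -1.   ]))
shift [0.0013 0.0009 0.138 ] yaw deg 0.1 frac 0.0012 (or -179.9 deg)
```

```bash
python3 -m crank '[[0.001,0,0.07,0],[0.001,0,0.138,0],[0.001,0,0.138,0]]'
python3 -m crank '[[0,0,0,0],[0,0,0,0],[0,0,0,0],[0,0,0,0]]' -1 25
python3 -m crank '[[0,0,-0.1,0],[0,0,-0.2,0],[0,0,-0.3,0],[0,0,-0.4,0],[0,0,-0.44,0]]'
python3 -m crank '[[0,0,0,0.11],[0,0,0,0.22],[0,0,0,0.33],[0,0,0,0.44],[0,0,0,0.55]]'
python3 - <<'E'
from h import *
st()
a=np.radians(-11.6); h=np.array([.581,.0068])
p=h+(-.015)*np.array([np.cos(a),np.sin(a)]); print(p)
go([p[0],p[1],.20],a)
E
```

```text
clock: 7.73
position: [0.4226, -0.2971, 0.0212]
ee_rot: [0.978, 0.209, -0.001, -0.001]
ft_force: [-1.5, 0.8, -1.6]
grip_width: 0.495
grasp_force: 0.0
clock: 8.07
position: [0.4247, -0.2987, 0.0249]
ee_rot: [0.978, 0.209, 0.001, 0.001]
ft_force: [-2.0, 0.1, 9.8]
grip_width: 0.305
grasp_force: 29.4
clock: 8.48
position: [0.4251, -0.2989, 0.2057]
ee_rot: [0.978, 0.209, 0.003, 0.003]
ft_force: [0.6, -1.4, -0.2]
grip_width: 0.31
grasp_force: 28.2
clock: 8.9
position: [0.4234, -0.298, 0.1999]
ee_rot: [0.997, -0.08, 0.001, 0.0]
ft_force: [-0.6, 0.2, -0.1]
grip_width: 0.31
grasp_force: 28.2
t 8.9 pos [ 0.4234 -0.298   0.1999] yaw of tool x (array([ 0.987, -0.16 ,  0.001]), array([ 0.001, -0.001, -1.   ]))
[0.56630637 0.00981617]
shift [ 2.299e-01 -8.166e-01 -6.000e-04] yaw deg 2.4 frac 0.0403 (or -177.6 deg)
```

```bash
python3 -m crank '[[0.028,-0.1,0,0.04],[0.057,-0.2,0,0.04],[0.086,-0.3,0,0.04],[0.115,-0.408,0,0.04]]'
python3 -m crank '[[0.028,-0.1,0,0],[0.057,-0.2,0,0],[0.086,-0.3,0,0],[0.1,-0.4,0,0],[0.1,-0.4,0,0]]'
python3 - <<'E'
from h import *
st()
go([.5663,.0098,.031],np.radians(-11.6))
c=cam('wrist','w4.png')
E
```

```text
clock: 9.23
position: [0.4933, -0.1449, 0.2]
ee_rot: [0.995, -0.098, 0.001, 0.0]
ft_force: [0.8, -0.1, -0.0]
grip_width: 0.308
grasp_force: 28.2
clock: 9.65
position: [0.5645, 0.0123, 0.2]
ee_rot: [0.996, -0.093, 0.001, -0.002]
ft_force: [-1.0, 0.6, -0.1]
grip_width: 0.311
grasp_force: 28.1
t 9.65 pos [0.5645 0.0123 0.2   ] yaw of tool x (array([ 0.983, -0.185,  0.002]), array([ 0.003,  0.004, -1.   ]))
shift [0.0048 0.0074 0.4226] yaw deg 0.9 frac 0.0156 (or -179.1 deg)
```

View pics/w4.png

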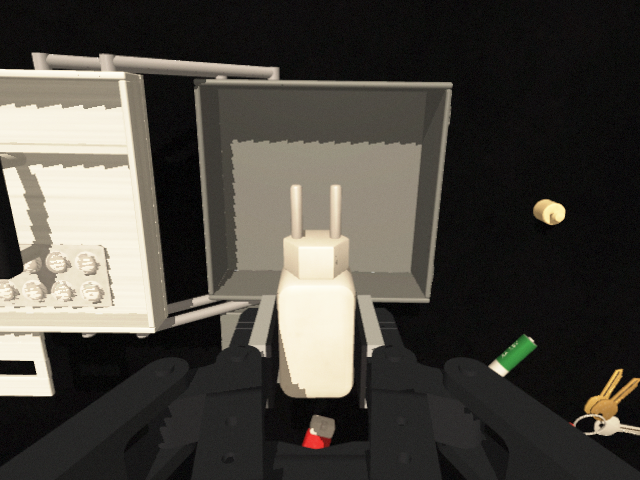

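The charger is held square, with its pins ahead, above the open compartment. The compartment spans about (200–450, 80–300) in the picture.

```bash
python3 -m crank '[[0.005,0.007,0.1,0.015],[0.005,0.007,0.2,0.015],[0.005,0.007,0.28,0.015],[0.005,0.007,0.34,0.015],[0.005,0.007,0.38,0.015]]'
python3 -m crank '[[0,0,0.02,0],[0,0,0.043,0],[0,0,0.043,0]]'
python3 - <<'E'
from h import *
st()
E
```

```text
clock: 10.12
position: [0.5631, -0.0018, 0.0446]
ee_rot: [0.994, -0.106, -0.001, 0.001]
ft_force: [-0.6, -0.5, 0.5]
grip_width: 0.309
grasp_force: 28.2
clock: 10.37
position: [0.5648, -0.0011, 0.0294]
ee_rot: [0.994, -0.106, 0.0, 0.0]
ft_force: [-0.6, 0.2, -0.9]
grip_width: 0.31
grasp_force: 28.5
t 10.37 pos [ 0.5648 -0.0011  0.0294] yaw of tool x (array([ 0.977, -0.211,  0.001]), array([ 0.001, -0.   , -1.   ]))
```

```bash
python3 -m crank '[[0,0,0,0],[0,0,0,0],[0,0,0,0]]' 0
python3 -m crank '[[0,0,-0.1,0],[0,0,-0.2,0],[0,0,-0.3,0],[0,0,-0.4,0],[0,0,-0.47,0]]'
python3 -m crank '[[0,0,0,0],[0,0,0,0]]'
python3 - <<'E'
from h import *
st()
go([.6176,.1804,.1084],np.radians(-11.6))
c=cam('wrist','w5.png')
E
```

```text
clock: 10.62
position: [0.5651, -0.0006, 0.0304]
ee_rot: [0.994, -0.106, 0.001, 0.0]
ft_force: [-0.1, 0.6, 0.2]
grip_width: 0.497
grasp_force: 0.0
clock: 11.03
position: [0.5652, -0.0003, 0.2222]
ee_rot: [0.994, -0.106, 0.002, -0.0]
ft_force: [-0.1, 0.1, 0.3]
grip_width: 0.501
grasp_force: 0.0
clock: 11.2
position: [0.5654, -0.0005, 0.2198]
ee_rot: [0.994, -0.106, 0.002, 0.0]
ft_force: [-0.1, -0.2, -0.9]
grip_width: 0.496
grasp_force: 0.0
t 11.2 pos [ 5.654e-01 -5.000e-04  2.198e-01] yaw of tool x (array([ 0.978, -0.211,  0.004]), array([ 0.004, -0.001, -1.   ]))
shift [ 0.0312 -0.4695  0.2787] yaw deg -0.6 frac -0.0093 (or 179.4 deg)
```

View pics/w5.png

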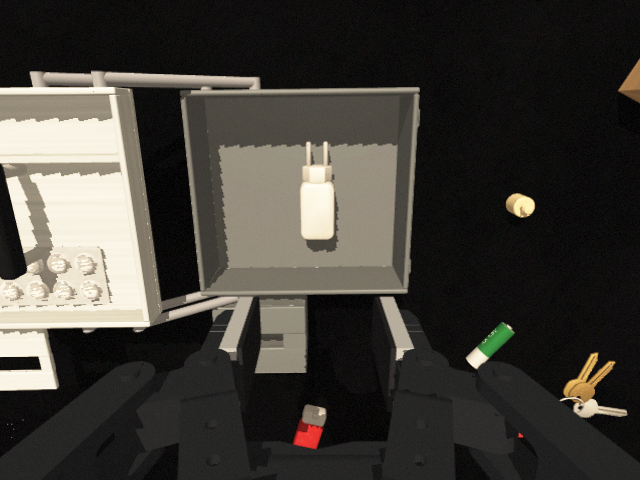

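The charger lies flat inside the compartment at (317,200), clear of the walls.

```bash
python3 -m crank '[[0.008,-0.1,0,-0.009],[0.016,-0.2,0,-0.009],[0.024,-0.3,0,-0.009],[0.031,-0.39,0,-0.009],[0.031,-0.4695,0,-0.009]]'
python3 -m crank '[[0,0,0.05,0],[0,0,0.12,0],[0,0,0.17,0],[0,0,0.17,0]]'
python3 - <<'E'
from h import *
st()
go([.6176,.1804,.1090],np.radians(-11.6))
E
```

```text
clock: 11.67
position: [0.6157, 0.1827, 0.2155]
ee_rot: [0.995, -0.101, -0.001, 0.0]
ft_force: [0.1, -0.3, 0.3]
grip_width: 0.5
grasp_force: 0.0
clock: 12.0
position: [0.6131, 0.1794, 0.143]
ee_rot: [0.995, -0.101, -0.004, 0.002]
ft_force: [-1.4, 0.2, -0.7]
grip_width: 0.5
grasp_force: 0.0
t 12.0 pos [0.6131 0.1794 0.143 ] yaw of tool x (array([ 0.98 , -0.201, -0.008]), array([-0.009, -0.003, -1.   ]))
shift [ 0.0113 -0.0051  0.085 ] yaw deg 0.0 frac 0.0006 (or -180.0 deg)
```

```bash
python3 -m crank '[[0.01,-0.004,0.04,0],[0.01,-0.004,0.084,0],[0.01,-0.004,0.084,0]]'
python3 -m crank '[[0,0,0,0],[0,0,0,0],[0,0,0,0],[0,0,0,0],[0,0,0,0]]' -1 40
python3 - <<'E'
from h import *
st()
q=np.linspace(2.18,-0.01,21);y=100*(np.cos(.35)-np.cos(.35+q));z=100*(np.sin(.35+q)-np.sin(.35))
for k in range(0,20,5):
    print([(float(round(-(y[i]-y[k])/400,3)),float(round(-(z[i]-z[k])/400,3))) for i in range(k+1,k+6)])
E
```

```text
clock: 12.25
position: [0.6194, 0.1805, 0.1126]
ee_rot: [0.995, -0.101, -0.002, 0.001]
ft_force: [-0.7, 0.0, -0.3]
grip_width: 0.502
grasp_force: 0.0
clock: 12.67
position: [0.6206, 0.1785, 0.1171]
ee_rot: [0.995, -0.102, 0.0, 0.002]
ft_force: [-5.0, -8.5, 5.6]
grip_width: 0.103
grasp_force: 41.8
t 12.67 pos [0.6206 0.1785 0.1171] yaw of tool x (array([ 0.979, -0.203,  0.001]), array([-0.   , -0.004, -1.   ]))
[(0.017, -0.022), (0.036, -0.041), (0.057, -0.058), (0.08, -0.073), (0.105, -0.086)]
[(0.026, -0.01), (0.052, -0.016), (0.079, -0.02), (0.107, -0.021), (0.134, -0.019)]
[(0.027, 0.005), (0.053, 0.013), (0.078, 0.024), (0.102, 0.038), (0.124, 0.054)]
[(0.02, 0.018), (0.038, 0.039), (0.054, 0.061), (0.067, 0.085), (0.078, 0.111)]
```

```bash
python3 -m crank '[[0,0.017,-0.022,0],[0,0.036,-0.041,0],[0,0.057,-0.058,0],[0,0.08,-0.073,0],[0,0.105,-0.086,0]]'
python3 -m crank '[[0,0.026,-0.01,0],[0,0.052,-0.016,0],[0,0.079,-0.02,0],[0,0.107,-0.021,0],[0,0.134,-0.019,0]]'
python3 -m crank '[[0,0.027,0.005,0],[0,0.053,0.013,0],[0,0.078,0.024,0],[0,0.102,0.038,0],[0,0.124,0.054,0]]'
python3 -m crank '[[0,0.02,0.018,0],[0,0.038,0.039,0],[0,0.054,0.061,0],[0,0.066,0.085,0]]'
python3 -m crank '[[0,0,0,0],[0,0,0,0]]'
python3 - <<'E'
from h import *
st()
E
```

```text
clock: 13.08
position: [0.6122, 0.1389, 0.1509]
ee_rot: [0.995, -0.101, 0.001, 0.0]
ft_force: [4.7, -3.5, -11.7]
grip_width: 0.106
grasp_force: 39.7
clock: 13.5
position: [0.6018, 0.0872, 0.1592]
ee_rot: [0.995, -0.101, 0.001, -0.001]
ft_force: [3.6, -0.8, -1.7]
grip_width: 0.104
grasp_force: 41.0
clock: 13.92
position: [0.5915, 0.0363, 0.1373]
ee_rot: [0.995, -0.102, 0.001, 0.001]
ft_force: [1.3, -5.7, 5.2]
grip_width: 0.105
grasp_force: 41.8
clock: 14.25
position: [0.5861, 0.0096, 0.1024]
ee_rot: [0.995, -0.102, 0.001, 0.001]
ft_force: [3.2, -8.3, 1.2]
grip_width: 0.108
grasp_force: 41.4
clock: 14.42
position: [0.586, 0.0094, 0.1019]
ee_rot: [0.995, -0.103, 0.0, 0.002]
ft_force: [3.6, -9.9, 1.5]
grip_width: 0.103
grasp_force: 41.3
t 14.42 pos [0.586  0.0094 0.1019] yaw of tool x (array([ 0.979, -0.204,  0.001]), array([ 0.   , -0.003, -1.   ]))
```

```bash
python3 -m crank '[[0,0.005,0.01,0],[0,0.009,0.02,0],[0,0.01,0.026,0],[0,0.01,0.026,0]]'
python3 - <<'E'
from h import *
st()
E
```

```text
clock: 14.75
position: [0.5855, 0.0061, 0.0936]
ee_rot: [0.995, -0.102, 0.001, 0.002]
ft_force: [-3.4, -9.3, 13.5]
grip_width: 0.102
grasp_force: 43.1
t 14.75 pos [0.5855 0.0061 0.0936] yaw of tool x (array([ 0.979, -0.203,  0.002]), array([ 0.001, -0.003, -1.   ]))
```

```bash
python3 -m crank '[[0,0,0,0],[0,0,0,0],[0,0,0,0]]' 0
python3 -m crank '[[0,0,-0.1,0],[0,0,-0.2,0],[0,0,-0.3,0],[0,0,-0.36,0],[0,0,-0.36,0]]'
python3 - <<'E'
from h import *
o=st(); print(np.round(o['joint_pos'],3))
go([.59,-.26,.235],np.radians(-37))
E
```

```text
clock: 15.0
position: [0.5844, 0.0095, 0.0915]
ee_rot: [0.995, -0.101, -0.001, -0.0]
ft_force: [-0.2, -0.7, -1.1]
grip_width: 0.499
grasp_force: 0.0
clock: 15.42
position: [0.587, 0.0101, 0.2417]
ee_rot: [0.995, -0.101, 0.004, -0.001]
ft_force: [1.2, -0.2, -0.5]
grip_width: 0.5
grasp_force: 0.0
t 15.42 pos [0.587  0.0101 0.2417] yaw of tool x (array([ 0.98 , -0.2  ,  0.008]), array([ 0.008,  0.   , -1.   ]))
[ 0.32   0.288 -0.503  1.561  0.143  1.321 -1.972]
shift [0.1426 0.6601 0.0165] yaw deg 25.4 frac 0.4240 (or -154.6 deg)
```

```bash
python3 -m crank '[[0.018,0.08,0,0],[0.036,0.165,0,0],[0.054,0.25,0,0],[0.071,0.33,0,0]]'
python3 -m crank '[[0.018,0.08,0,0.1],[0.036,0.165,0,0.2],[0.054,0.25,0,0.3],[0.071,0.33,0.015,0.4],[0.071,0.33,0.015,0.424]]'
python3 -m crank '[[0,0,0,0],[0,0,0,0]]'
python3 - <<'E'
from h import *
st()
c=cam('wrist','w6.png'); cv2.imwrite('pics/w6.png',cv2.resize(c['color'][:,:,::-1],(640,480)))
print(proj(c,[[.6113,-.2829,.034],[.613,-.283,.065]]))
E
```

```text
clock: 15.75
position: [0.5856, -0.1272, 0.2349]
ee_rot: [0.995, -0.101, -0.001, -0.0]
ft_force: [0.6, -1.0, -0.1]
grip_width: 0.5
grasp_force: 0.0
clock: 16.17
position: [0.5848, -0.2688, 0.2271]
ee_rot: [0.946, -0.325, -0.001, 0.002]
ft_force: [-0.4, -1.4, -0.3]
grip_width: 0.502
grasp_force: 0.0
clock: 16.33
position: [0.5875, -0.2596, 0.2289]
ee_rot: [0.949, -0.317, -0.001, -0.001]
ft_force: [0.6, 0.8, 0.0]
grip_width: 0.5
grasp_force: 0.0
t 16.33 pos [ 0.5875 -0.2596  0.2289] yaw of tool x (array([ 0.8  , -0.601, -0.002]), array([-0.001,  0.002, -1.   ]))
[[322.16331714 163.53840646]
 [321.44773118 167.53051607]]
```

View pics/w6.png

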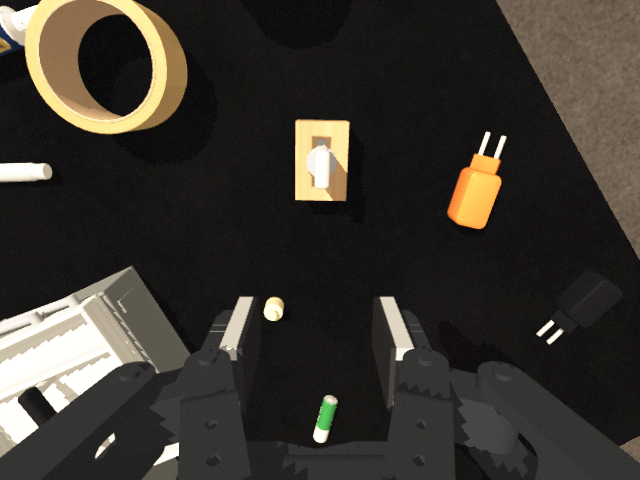

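The wrist view shows the block square in the picture at (296–350, 120–201), with the wing's top around (322,168). My predicted positions agree within a few pixels.

```bash
python3 - <<'E'
from h import *
c=cam('wrist'); im=c['color']; hs=cv2.cvtColor(im,cv2.COLOR_RGB2HSV); g=im.mean(2)
print('cam',ray(c,320,240)[0])
def rep(m,z):
    mm=np.zeros(m.shape,np.uint8); mm[105:215,280:365]=m[105:215,280:365]*255
    ct=max(cv2.findContours(mm,0,1)[0],key=cv2.contourArea); r=cv2.minAreaRect(ct);b=cv2.boxPoints(r)
    W=np.array([onz(c,u,v,z)[:2] for u,v in b]); print(b.round().tolist(),W.mean(0).round(4),[(np.linalg.norm(e).round(4),np.degrees(np.arctan2(e[1],e[0])).round(1)) for e in (W[1]-W[0],W[2]-W[1])])
rep((hs[...,1]>60)&(g>90),.034)
rep((hs[...,1]<60)&(g>215),.065)
rep((hs[...,1]<60)&(g>120),.065)
cv2.imwrite('pics/z2.png',cv2.resize(im[105:215,275:370,::-1],None,fx=5,fy=5,interpolation=2))
E
```

```text
cam [ 0.64908882 -0.30449197  0.35539954]
[[294.0, 200.0], [296.0, 119.0], [350.0, 120.0], [348.0, 201.0]] [ 0.6132 -0.2834] [(np.float64(0.0617), np.float64(-39.0)), (np.float64(0.0405), np.float64(-128.1))]
[[303.0, 186.0], [309.0, 143.0], [334.0, 146.0], [327.0, 189.0]] [ 0.6153 -0.2812] [(np.float64(0.0302), np.float64(-45.7)), (np.float64(0.017), np.float64(-135.1))]
[[299.0, 148.0], [327.0, 136.0], [346.0, 179.0], [318.0, 191.0]] [ 0.6148 -0.2846] [(np.float64(0.0209), np.float64(-103.4)), (np.float64(0.0327), np.float64(168.1))]
```

View pics/z2.png

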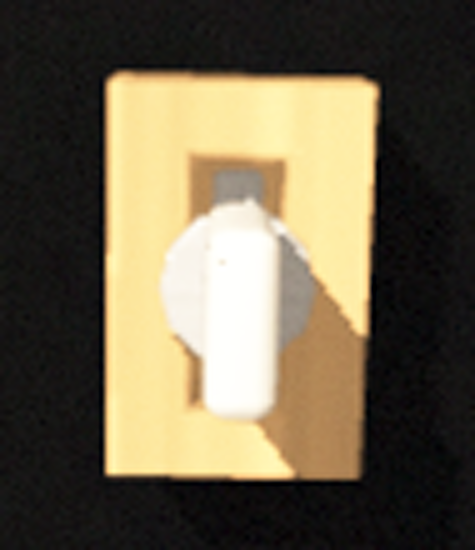

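The enlarged crop shows the wing's top face centred at crop (241,322), which is full-image (323.2,169.4). It is parallel to the block and sits in the middle of the well.

```bash
python3 - <<'E'
from h import *
c=cam('wrist'); print(onz(c,323.2,169.4,.078)); h=onz(c,323.2,169.4,.078)
go([h[0],h[1],.11],np.radians(-38))
E
```

```text
[ 0.61343666 -0.28344815  0.078     ]
shift [0.0876 0.0108 0.2996] yaw deg 1.1 frac 0.0192 (or -178.9 deg)
```

```bash
python3 -m crank '[[0.05,0.005,0,0.019],[0.0876,0.011,0.07,0.019],[0.0876,0.011,0.15,0.019],[0.0876,0.011,0.22,0.019],[0.0876,0.011,0.28,0.019]]' 
python3 -m crank '[[0,0,0,0],[0,0,0,0]]'
python3 - <<'E'
from h import *
st()
go([.6134,-.2834,.061],np.radians(-38))
E
```

```text
clock: 16.9
position: [0.6127, -0.2841, 0.1157]
ee_rot: [0.945, -0.326, -0.001, -0.0]
ft_force: [0.1, -0.2, 0.0]
grip_width: 0.502
grasp_force: 0.0
clock: 17.07
position: [0.6126, -0.2843, 0.1174]
ee_rot: [0.945, -0.326, -0.001, -0.0]
ft_force: [-0.2, 0.4, 1.3]
grip_width: 0.502
grasp_force: 0.0
t 17.07 pos [ 0.6126 -0.2843  0.1174] yaw of tool x (array([ 0.787, -0.617, -0.002]), array([-0.002,  0.001, -1.   ]))
shift [ 0.0005 -0.0031  0.141 ] yaw deg -0.1 frac -0.0015 (or 179.9 deg)
```

```bash
python3 -m crank '[[0,-0.003,0.05,0],[0,-0.003,0.1,0],[0,-0.003,0.14,0],[0,-0.003,0.14,0]]' -0.5
python3 -m crank '[[0,0,0,0],[0,0,0,0],[0,0,0,0],[0,0,0,0],[0,0,0,0]]' -1 50
python3 - <<'E'
from h import *
st()
E
python3 -m crank '[[0,0,-0.03,0],[0,0,-0.06,0],[0,0,-0.1,0],[0,0,-0.2,0],[0,0,-0.28,0]]'
python3 - <<'E'
from h import *
st();a=np.radians(-11.6);h=np.array([.5807,.0068]);R2=np.array([[np.cos(a),-np.sin(a)],[np.sin(a),np.cos(a)]])
s=h+R2@[-.115,.036]; print('slot',s); go([s[0],s[1],.19],np.radians(78.4))
E
```

```text
clock: 17.4
position: [0.6132, -0.2838, 0.061]
ee_rot: [0.945, -0.327, -0.001, -0.0]
ft_force: [-1.3, -0.2, 0.5]
grip_width: 0.251
grasp_force: 0.0
clock: 17.82
position: [0.6146, -0.2849, 0.0638]
ee_rot: [0.945, -0.327, 0.001, 0.0]
ft_force: [-0.9, 1.3, 7.2]
grip_width: 0.11
grasp_force: 54.2
t 17.82 pos [ 0.6146 -0.2849  0.0638] yaw of tool x (array([ 0.786, -0.618,  0.003]), array([ 0.003, -0.001, -1.   ]))
clock: 18.23
position: [0.6134, -0.2844, 0.1767]
ee_rot: [0.945, -0.327, 0.0, -0.0]
ft_force: [0.4, -0.9, 0.5]
grip_width: 0.11
grasp_force: 53.2
t 18.23 pos [ 0.6134 -0.2844  0.1767] yaw of tool x (array([ 0.786, -0.618,  0.   ]), array([ 0., -0., -1.]))
slot [0.47528765 0.06518867]
shift [-0.8118 -0.4735 -0.0335] yaw deg -116.6 frac -1.9431 (or 63.4 deg)
```

```bash
python3 -m crank '[[-0.07,-0.04,0,0],[-0.14,-0.08,0,0],[-0.2,-0.12,0,0],[-0.27,-0.158,-0.02,0]]'
python3 -m crank '[[-0.07,-0.04,0,0],[-0.14,-0.08,0,0],[-0.2,-0.12,0,0],[-0.27,-0.158,-0.01,0]]'
python3 -m crank '[[-0.07,-0.04,0,0],[-0.14,-0.08,0,0],[-0.2,-0.12,0,0],[-0.27,-0.158,0,0]]'
python3 -m crank '[[0,0,0,-0.1],[0,0,0,-0.2],[0,0,0,-0.3],[0,0,0,-0.4],[0,0,0,-0.5]]'
python3 -m crank '[[0,0,0,-0.1],[0,0,0,-0.2],[0,0,0,-0.3],[0,0,0,-0.4],[0,0,0,-0.5]]'
python3 -m crank '[[0,0,0,-0.1],[0,0,0,-0.2],[0,0,0,-0.3],[0,0,0,-0.4],[0,0,0,-0.5]]'
python3 -m crank '[[0,0,0,-0.1],[0,0,0,-0.2],[0,0,0,-0.3],[0,0,0,-0.44],[0,0,0,-0.44]]'
python3 - <<'E'
from h import *
o=st();print(o['joint_pos']);go([.4753,.0652,.135],np.radians(78.4))
E
```

```text
clock: 18.57
position: [0.5669, -0.1669, 0.1821]
ee_rot: [0.945, -0.327, -0.0, 0.0]
ft_force: [-0.2, -0.1, -0.3]
grip_width: 0.111
grasp_force: 53.2
clock: 18.9
position: [0.5214, -0.0505, 0.1867]
ee_rot: [0.945, -0.327, 0.001, 0.0]
ft_force: [-0.7, 0.1, -1.1]
grip_width: 0.109
grasp_force: 53.2
clock: 19.23
position: [0.476, 0.0659, 0.1873]
ee_rot: [0.945, -0.327, 0.001, -0.0]
ft_force: [1.0, -0.3, -1.1]
grip_width: 0.104
grasp_force: 53.2
clock: 19.65
position: [0.4764, 0.065, 0.1872]
ee_rot: [0.998, -0.069, 0.001, 0.0]
ft_force: [0.2, 0.1, 0.3]
grip_width: 0.11
grasp_force: 53.1
clock: 20.07
position: [0.4764, 0.0649, 0.1872]
ee_rot: [0.981, 0.192, 0.001, 0.0]
ft_force: [-0.6, -0.0, 0.5]
grip_width: 0.106
grasp_force: 53.1
clock: 20.48
position: [0.4764, 0.0649, 0.1871]
ee_rot: [0.898, 0.439, 0.001, 0.001]
ft_force: [-0.2, 0.1, -1.0]
grip_width: 0.107
grasp_force: 53.1
clock: 20.9
position: [0.4764, 0.0649, 0.187]
ee_rot: [0.774, 0.633, 0.0, 0.001]
ft_force: [0.0, 0.0, -0.7]
grip_width: 0.107
grasp_force: 53.1
t 20.9 pos [0.4764 0.0649 0.187 ] yaw of tool x (array([ 0.198,  0.98 , -0.   ]), array([ 0.001, -0.001, -1.   ]))
[ 0.37076394  0.10481135 -0.62875485  1.88434652  0.06782371  1.17188794
 -0.48131962]
shift [ 0.0003 -0.003   0.1301] yaw deg 0.2 frac 0.0027 (or -179.8 deg)
```

```bash
python3 -m crank '[[0,-0.003,0.07,0.003],[0,-0.003,0.14,0.003],[0,-0.003,0.15,0.003],[0,-0.003,0.15,0.003]]'
python3 - <<'E'
from h import *
st()
c=cam('wrist'); s=cam('scene'); t=cam('top')
P=[.4753,.0652,.076]
u,v=map(int,proj(c,P)[0]); x,y=map(int,proj(s,P)[0]); print(u,v,x,y)
u0,v0=max(u-80,0),max(min(v-75,330),0); a=cv2.resize(c['color'][v0:v0+150,u0:u0+160],(480,450),interpolation=2)
b=cv2.resize(s['color'][y-50:y+40,x-32:x+32],(320,450),interpolation=2)
print(u0,v0,x-32,y-50)
cv2.imwrite('pics/z3.png',np.hstack([a,b])[:,:,::-1])
E
```

```text
clock: 21.23
position: [0.474, 0.0649, 0.1253]
ee_rot: [0.778, 0.629, -0.001, -0.001]
ft_force: [1.1, 0.4, -0.3]
grip_width: 0.111
grasp_force: 53.1
t 21.23 pos [0.474  0.0649 0.1253] yaw of tool x (array([ 0.209,  0.978, -0.001]), array([-0.003, -0.   , -1.   ]))
320 281 260 297
240 206 228 247
```

View pics/z3.png

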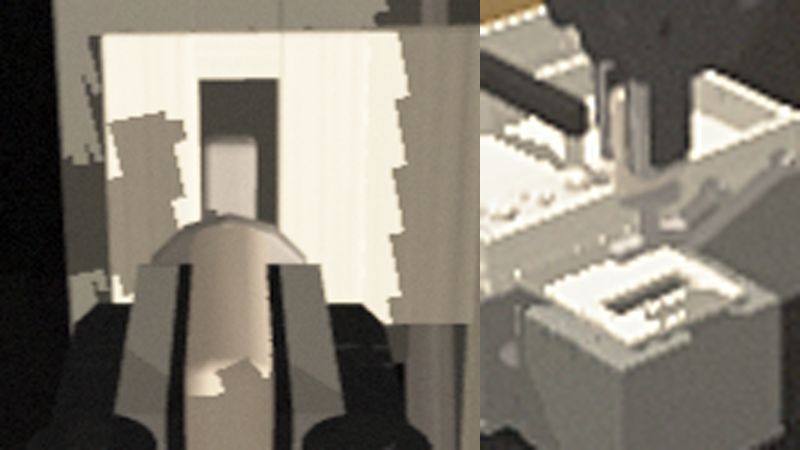

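The picture shows the bar's far end at crop (231,137) hanging over the slot, whose far end is at (240,79), so the bar sits slightly to one side. I'll turn that into a correction.

```bash
python3 - <<'E'
from h import *
st(); c=cam('wrist'); o=readout.get_obs()
se=onz(c,240+239.5/3,206+79/3,.059); be=onz(c,240+231/3,206+137/3,.080)
sl=[onz(c,240+x/3,206+150/3,.059) for x in(200,279)]; bl=[onz(c,240+x/3,206+160/3,.08) for x in (205,257)]
print('widths',np.linalg.norm(sl[1]-sl[0]),np.linalg.norm(bl[1]-bl[0]))
m=R.from_quat(o['ee_rot']).as_matrix()
for n,p in(('slot end',se),('bar end',be)): print(n,p,'tool-frame mm',((m.T@(p-o['position']))*1e3).round(1))
print('est slot ctr',se-.0185*m[:,0],'bar ctr',be-.016*m[:,0]); go([.4753,.0652,.1253],np.radians(78.4))
E
```

```text
t 21.38 pos [0.476  0.0653 0.1276] yaw of tool x (array([0.208, 0.978, 0.   ]), array([ 0.002,  0.   , -1.   ]))
widths 0.013218040884634881 0.007782400588220453
slot end [0.48105057 0.08300499 0.059     ] tool-frame mm [18.4  1.1 68.5]
bar end [0.47906299 0.08075618 0.08      ] tool-frame mm [15.8 -0.4 47.5]
est slot ctr [0.47720058 0.06491003 0.05899091] bar ctr [0.47573327 0.06510648 0.07999214]
shift [-0.0005 -0.0018  0.0056] yaw deg -0.4 frac -0.0069 (or 179.6 deg)
```

```bash
python3 -m crank '[[0,-0.001,0.02,-0.004],[0,-0.001,0.03,-0.004],[0,-0.001,0.04,-0.004],[0,-0.001,0.05,-0.004],[0,-0.001,0.06,-0.004]]'
python3 -m crank '[[0,0,0,0],[0,0,0,0]]'
python3 - <<'E'
from h import *
st();go([.4755,.0652,.090],np.radians(78.4))
E
```

```text
clock: 21.85
position: [0.4745, 0.0651, 0.1013]
ee_rot: [0.776, 0.631, -0.0, -0.0]
ft_force: [-0.4, -0.2, -0.2]
grip_width: 0.114
grasp_force: 53.1
clock: 22.02
position: [0.4744, 0.0652, 0.1015]
ee_rot: [0.776, 0.631, -0.0, -0.0]
ft_force: [-0.3, -0.3, -0.5]
grip_width: 0.107
grasp_force: 53.1
t 22.02 pos [0.4744 0.0652 0.1015] yaw of tool x (array([ 0.203,  0.979, -0.   ]), array([-0.001,  0.   , -1.   ]))
shift [0.0006 0.0027 0.0287] yaw deg -0.1 frac -0.0021 (or 179.9 deg)
```

```bash
python3 -m crank '[[0,0.001,0.01,0],[0,0.001,0.02,0],[0,0.001,0.027,0],[0,0.001,0.031,0],[0,0.001,0.033,0]]'
python3 -m crank '[[0,0,0,0],[0,0,0,0]]'
python3 - <<'E'
from h import *
st()
E
```

```text
clock: 22.43
position: [0.4748, 0.065, 0.0883]
ee_rot: [0.776, 0.631, -0.0, -0.0]
ft_force: [-1.8, 0.4, 4.2]
grip_width: 0.107
grasp_force: 53.8
clock: 22.6
position: [0.475, 0.0651, 0.0887]
ee_rot: [0.776, 0.631, 0.0, 0.0]
ft_force: [0.1, -0.6, -0.6]
grip_width: 0.105
grasp_force: 53.3
t 22.6 pos [0.475  0.0651 0.0887] yaw of tool x (array([ 0.203,  0.979, -0.   ]), array([ 0., -0., -1.]))
```

```bash
python3 -m crank '[[0,0,0,-0.1],[0,0,0,-0.2],[0,0,0,-0.3],[0,0,0,-0.4],[0,0,0,-0.5]]'
python3 -m crank '[[0,0,0,-0.1],[0,0,0,-0.2],[0,0,0,-0.3],[0,0,0,-0.4],[0,0,0,-0.5]]'
python3 -m crank '[[0,0,0,-0.1],[0,0,0,-0.2],[0,0,0,-0.3],[0,0,0,-0.4],[0,0,0,-0.5]]'
python3 -m crank '[[0,0,0.001,0],[0,0,0.001,0]]'
python3 - <<'E'
from h import *
o=st(); print(o['torque'],o['joint_pos'][6]);go([.475,.0651,.0885],np.radians(168.4))
E
```

```text
clock: 23.02
position: [0.4751, 0.0651, 0.0887]
ee_rot: [0.584, 0.812, 0.0, 0.0]
ft_force: [-0.2, -0.5, -0.6]
grip_width: 0.106
grasp_force: 53.1
clock: 23.43
position: [0.4751, 0.0651, 0.0887]
ee_rot: [0.354, 0.935, 0.0, 0.0]
ft_force: [-0.1, 0.2, -0.1]
grip_width: 0.105
grasp_force: 53.1
clock: 23.85
position: [0.4752, 0.065, 0.0887]
ee_rot: [0.1, 0.995, -0.0, 0.0]
ft_force: [-0.1, -0.2, -0.9]
grip_width: 0.109
grasp_force: 53.1
clock: 24.02
position: [0.4753, 0.065, 0.0884]
ee_rot: [0.104, 0.995, 0.0, 0.0]
ft_force: [-0.1, 0.1, 2.6]
grip_width: 0.107
grasp_force: 53.6
t 24.02 pos [0.4753 0.065  0.0884] yaw of tool x (array([-0.978,  0.207, -0.001]), array([ 0.001,  0.   , -1.   ]))
[-0.07767099  0.15989762  0.01088925] 0.9360632274634282
shift [ 0.0006  0.     -0.0002] yaw deg -0.3 frac -0.0054 (or 179.7 deg)
```

Turned without resistance. I'll release, withdraw and check.

```bash
python3 -m crank '[[0,0,0,0],[0,0,0,0],[0,0,0,0],[0,0,0,0]]' -0.4
python3 -m crank '[[0,0,-0.05,0],[0,0,-0.15,0],[0,0,-0.25,0],[0,0,-0.35,0],[0,0,-0.35,0]]'
python3 -m crank '[[0,0.1,0,0],[0,0.2,0,0],[0,0.3,0,0],[0,0.4,0,0],[0,0.5,0,0]]'
python3 -m crank '[[0,0,0,0],[0,0,0,0]]'
python3 - <<'E'
from h import *
st(); t=cam('top'); s=cam('scene')
a=cv2.resize(t['color'][140:265,220:330],(396,450),interpolation=2); b=cv2.resize(s['color'][235:350,175:300],(400,450),interpolation=2)
cv2.imwrite('pics/z4.png',np.hstack([a,b])[:,:,::-1])
E
```

```text
clock: 24.35
position: [0.475, 0.0651, 0.0882]
ee_rot: [0.103, 0.995, -0.0, 0.0]
ft_force: [0.5, -0.3, 0.8]
grip_width: 0.303
grasp_force: 0.0
clock: 24.77
position: [0.478, 0.0662, 0.2353]
ee_rot: [0.102, 0.995, 0.0, 0.005]
ft_force: [1.4, 0.3, 0.4]
grip_width: 0.301
grasp_force: 0.0
clock: 25.18
position: [0.516, 0.2624, 0.2279]
ee_rot: [0.103, 0.995, -0.0, 0.0]
ft_force: [0.2, 0.0, 1.1]
grip_width: 0.3
grasp_force: 0.0
clock: 25.35
position: [0.5145, 0.2641, 0.2275]
ee_rot: [0.1, 0.995, 0.001, -0.001]
ft_force: [-0.1, -0.8, -0.4]
grip_width: 0.301
grasp_force: 0.0
t 25.35 pos [0.5145 0.2641 0.2275] yaw of tool x (array([-0.98 ,  0.199,  0.002]), array([-0.002,  0.002, -1.   ]))
```

View pics/z4.png

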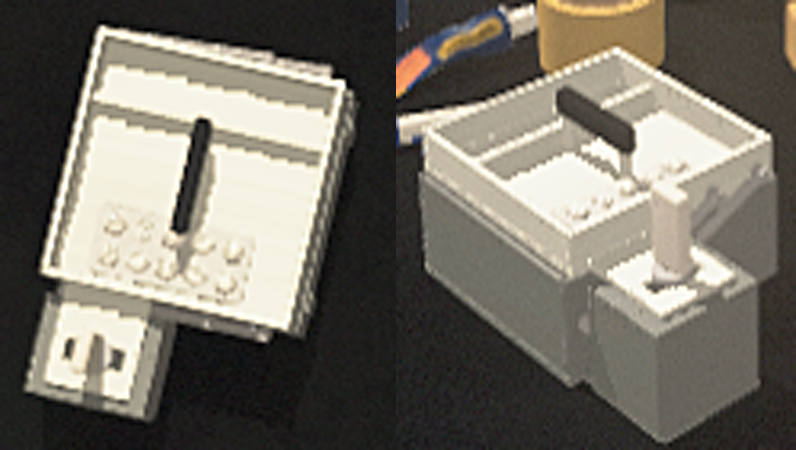

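The tray is shut, and the toggle's collar sits on the tongue at about (93,352) in the left crop. Its wing lies across the slot, with dark slot ends visible on both sides.

```bash
python3 -c "
from workcell import manip; print(manip.hand_in())"
```

```text
the job is handed in; nothing more can be done
None
```

The job is done and handed in at about 25 s on the robot's clock: the charger is in the compartment, the tray is shut, and the toggle is through the slot and turned a quarter turn to lock it.

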